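Stack the glaze tubs in the corner of the packing board

TASK

Clear away the three closed glaze tubs: first push the largest one fully home into the corner of the low fence on the plywood board, its long side flush against the long batten and its end flush against the short batten, and let go of it. Then stack the middle-sized tub on it and the smallest on top, each centred and square on the one below, all released and standing still. Keep the tubs upright all the time and leave everything else on the bench where it is.

Things in the scene. Friction and masses are not known exactly. Their poses are not given: they have to be found in the camera images.
- tub_large: the largest closed glaze tub, plain white plastic box with a flat lid that has a grey panel, blank paper label on each end; 150 long (its x) x 66 wide (its y) x 60 high (its z); about 0.5 kg; origin at the centre of its underside. Stands loose on the bench, long side roughly along world x (within about 25 degrees)
- tub_medium: the middle-sized closed glaze tub, plain white plastic box with a flat lid that has a grey panel, blank paper label on each end; 124 long (its x) x 58 wide (its y) x 48 high (its z); about 0.4 kg; origin at the centre of its underside. Stands loose on the bench, long side roughly along world x (within about 25 degrees)
- tub_small: the smallest closed glaze tub, plain white plastic box with a flat lid that has a grey panel, blank paper label on each end; 98 long (its x) x 50 wide (its y) x 38 high (its z); about 0.25 kg; origin at the centre of its underside. Stands loose on the bench, long side roughly along world x (within about 25 degrees)
- corner (a point): inner corner of the fence, at the board's top face (12 mm above the bench). The long batten's inner face runs along this point's x axis, the short one's along its y axis; the open board lies to +x (215 mm) and +y (130 mm). Seen from the robot it is the board's far left corner: x points roughly back to the robot, y roughly to the right (within about 20 degrees)
- dish: bystander: open clear plastic dish with a block of ochre glaze, 110 x 85 x 42, origin at the centre of its underside
- tile: bystander: white ceramic tile with a painted flower, 150 x 150 x 8, origin at the centre of its underside
- brush: bystander: paint brush lying on the bench, about 150 long and under 30 high, along its x
- knife: bystander: slim metal craft knife lying on the bench, 140 long, 11 high, along its x
- jar: bystander: upright closed jar, 60 diameter, 85 high, origin at the centre of its underside
- kiln_block: bystander: grey kiln prop block, 90 x 60 x 50, origin at the centre of its underside
- board: fixed plywood board, 235 (x) x 150 (y) x 12 mm, on the bench left of the tubs, with two wooden battens 18 mm wide, 15 mm high above its top, along two edges: a long one (235 mm, along x) and a short one (130 mm, along y). Origin on the bench straight below point corner, same axes

How it is judged:
On the way, in this order (a step that is already met when the one before it is completed fails the run):
1. the largest tub stands on the board flush against both battens, released (x of tub_large in the frame of corner between 0.071 and 0.079 m and y of tub_large in the frame of corner between 0.029 and 0.037 m and z of tub_large in the frame of corner between -0.004 and 0.004 m and angle between the x axis of tub_large and the x axis of corner, either way round below 0.035 rad and angle between tub_large's own z axis and vertical below 0.05 rad and linear speed of tub_large below 0.02 m/s and angular speed of tub_large below 0.15 rad/s and contact force between the fingers and tub_large below 0.3 N), for 0.2 s.
2. the middle-sized tub stands centred and square on the largest one, released (horizontal distance between tub_medium and tub_large below 0.009 m and angle between the x axis of tub_medium and the x axis of tub_large, either way round below 0.09 rad and z of tub_medium in the frame of tub_large between 0.056 and 0.064 m and angle between tub_medium's own z axis and vertical below 0.05 rad and linear speed of tub_medium below 0.02 m/s and angular speed of tub_medium below 0.15 rad/s and contact force between the fingers and tub_medium below 0.3 N), for 0.2 s.
At the end, for the whole second after the job is handed in: Largest tub flat on the board in the fence corner, within 4 mm of both battens and square within 2 degrees; middle-sized tub on it, smallest on that, each centred within 9 mm and square within 5 degrees on the one below; all upright, at rest, released (all of step 1 and all of step 2 and horizontal distance between tub_small and tub_medium below 0.009 m and angle between the x axis of tub_small and the x axis of tub_medium, either way round below 0.09 rad and z of tub_small in the frame of tub_medium between 0.044 and 0.052 m and angle between tub_small's own z axis and vertical below 0.05 rad and linear speed of tub_small below 0.02 m/s and angular speed of tub_small below 0.15 rad/s and contact force between the fingers and tub_small below 0.3 N); the robot touches nothing.
It fails at once if a tub tipped more than 20 degrees (angle between any of tub_large, tub_medium, tub_small's own z axis and vertical above 0.35 rad).
It fails at once if a bystander moved more than 30 mm (distance of any of dish, tile, brush, knife, jar, kiln_block from where it was at the start of the episode above 0.03 m).
It also fails if it takes over 70 s, if anything falls off the work surface, if the arm or the gripper's body presses on something with over 40 N, if the wrist force passes 120 N, or if a joint passes its speed limit or range.

ROBOT

A 6-joint arm with a two-finger parallel gripper is mounted at the origin on the work surface. World frame = base frame: x ahead of the robot, y to its left, z up, the work surface at z = 0. Lengths are in m, angles in rad, forces in N, time in s.
With the tool pointing down it reaches from about 0.425 to 0.95 m from the base axis. Payload 3.5 kg.
Tool frame: the origin (TCP) lies midway between the tips of the shut fingers; the grasp point (between the pads) lies 19 mm behind it (ctrl.pinch_z is the distance from the TCP to the grasp point, in m); z points along the fingers, y is the line along which they close (so a half turn about z gives the same grasp; the last joint's range is limited). The gripper opens to 85 mm and grips with 20 to 120 N. Pads are 22 mm wide; open, the fingers measure 114 mm over their backs; the gripper's body (76 mm by 85 mm) begins 54 mm behind the grasp point. The pads swing forward as they close: fully open they stand 13 mm farther back than shut.
Start: joints at [-1.269, 0.286, 1.577, -0, 1.279, -0.15], TCP at [0.295, -0.607, 0.231] pointing down, gripper open.
Joint ranges: [-2.77, 2.77], [-0.9, 2.22], [0.21, 2.48], [-1.53, 4.67], [0.24, 2.81], [-2.84, 2.84]. Speed limits (rad/s): [2.79, 2.79, 3.14, 3.14, 3.14, 3.14].

INTERFACE

Orientations are given as a unit quaternion [x, y, z, w].
In Python, from plant import get_state, viewer, sign_off, ctrl gives the robot as it stands. The module is installed in compiled form; this text tells all that it offers.
- The arm moves only by the shell command python3 -m handwheel 'ROWS' [FORCE]. ROWS is JSON, a list that holds one entry, the list of rows, each a list of 5 numbers: the finger opening in m, from 0 to 0.0854, then the shift along the tool's x, y, z in m, then the turn about the tool's z in degrees. In form: [[[claw, x, y, z, spin], ...]]. A call has 1 to 12 rows; each row shifts and turns the commanded pose from where the row before left it, along the tool's axes as they then stand; what a row does not reach is not made up. A row lasts 1/12 s, in which the tool goes at most 41.7 mm and 7.16 degrees, less where a joint would pass 70% of its speed; a pose out of reach is approached as far as the arm can. A call is refused whole if a number of a shift passes 0.0417 or a number of a turn 7.16, either way. A call with a gripper value outside its range is refused whole. The fingers move at their own pace and stop on an object; FORCE is the grip in N (left out, the last holds). Time passes only in rows, so rows that do not move let the fingers close. It gives the time, the measured TCP pose, the force, the opening and the grip force at its end, in the units of the state.
- get_state(): the state, without advancing time (a new reading comes with each control period).
- viewer.read_camera(name): name is "scene" or "top"; returns the picture (384x512x3 uint8, blue, green, red); there is no depth.
- viewer.camera_params(name): a dict with "fov_y" (degrees; the focal length in pixels is half the picture's height over the tangent of half this angle, whatever the lens; pixels are square), "cx", "cy" (the principal point, pixels), "xyz" and "attitude" of the camera in the world. Camera axes: x right, y up, looking along -z (the intrinsics and any distortion apply to the point x, -y, -z); pixel columns grow to the right and rows downward; lengths in m; the calibration is good to about 2 mm. A picture is of the moment at which its call begins. camera_params takes no time and is no camera call.
- sign_off(): hands the job in; it is judged then, once.
Trained networks look in the newest picture that a camera, given by its name, has taken for a name from the list of things; names that differ only in an ending like _2 or _b are one class to them, and where a whole thing is asked for, a point or a joint stands for the part that bears it (a point fixed in the world has none). Each returns a list of dicts, best first, with "confidence" (0 to 1); they miss things now and then, are a little off and sometimes report something else, mostly with a low value. They report only what shows in the picture. A call takes as long as a camera call.
- viewer.look_for(camera, name): "extent" ([left, top, width, height] as shares, 0 to 1, of the picture: columns of its width, rows of its height, round what is visible of it).
- viewer.outline_of(camera, name): "mask" (384x512 bool, what is visible of it) and "extent" ([left, top, width, height] as shares, 0 to 1, of the picture: columns of its width, rows of its height, round what is visible of it).
- viewer.pinpoint(camera, name): "xy" ([column, row] as shares, 0 to 1, of the picture: columns of its width, rows of its height: a listed point, or the origin of a listed thing).
The state is a dict: "time": time; "qpos": joint angles; "dq": joint speeds; "joint_efforts": joint torques, N m; "eef_pos": TCP position; "tcp_rot": TCP orientation; "contact_force": force on the tool from outside, world axes, zero at the start; "wrist_torque": the same for the moment, N m; "opening": opening from 0.0 (shut) to 1.0 (fully open); "finger_force": force on a finger pad.
Only numpy, scipy, OpenCV 4.12 (cv2) and the standard library are available. Lean on these libraries where they do the work, as an engineer would, in place of code of your own. Each camera call takes 0.05 s, during which the arm holds its last target. There are 200 camera calls.

## Working session

There is one attempt and no reset: what is moved stays moved. The work goes in short steps, Python scripts to look and compute and a shell command to move; the robot and the scene stay as the last step left them, time stands still between calls to the robot, and variables do not carry over. Pictures are saved under pics/ and viewed, at most 10 in all, crops included, and the job is handed in when it is done.

```bash
mkdir -p pics; ls; python3 - <<'E'
from plant import get_state, viewer, ctrl
import cv2,numpy as np
for c in ("scene","top"):
    p=viewer.camera_params(c);print(c,p)
    im=viewer.read_camera(c);cv2.imwrite(f"pics/{c}0.png",im)
    for n in ("tub_large","tub_medium","tub_small","corner"):
        for r in viewer.pinpoint(c,n)[:3]: print(n,np.round(np.array(r["xy"])*[512,384],1),round(r["confidence"],2))
print(get_state())
E
```

```text
pics
scene {'fov_y': 50.02865261920517, 'cx': 259.0681311272166, 'cy': 192.09022996062126, 'xyz': array([ 0.87180227, -0.67896699,  0.96071098]), 'attitude': array([0.32516098, 0.08230278, 0.20507088, 0.91947948])}
tub_large [265.2 189.7] 0.8
tub_medium [196.9 287.4] 0.96
tub_medium [357.1 201.8] 0.18
tub_small [247.1 247.4] 0.57
corner [336.9 127.1] 0.88
top {'fov_y': 44.13352550046045, 'cx': 251.91178315994603, 'cy': 185.42674991382654, 'xyz': array([ 0.35685516, -0.03713009,  1.5128408 ]), 'attitude': array([ 0.04295995, -0.04409349, -0.69563751,  0.71575042])}
tub_large [230.8 191.2] 0.82
tub_medium [344.1 190.4] 0.84
tub_small [296.2 171.6] 0.76
corner [120.6 149.5] 0.67
{'time': 0.5, 'qpos': array([-1.26900736e+00,  2.86295735e-01,  1.57673353e+00, -3.77969374e-06,
        1.27859473e+00, -1.50020654e-01]), 'dq': array([-0.00077389, -0.00136473, -0.00015414,  0.00136963,  0.00166212,
        0.00014784]), 'joint_efforts': array([-8.03088315e-04, -4.05462635e+01, -2.92556995e+01, -2.58842692e-04,
        1.15429535e-03, -4.63262538e-06]), 'eef_pos': array([ 0.29470624, -0.60723682,  0.23130953]), 'tcp_rot': array([ 9.74591717e-01,  2.23988807e-01, -2.99231786e-06, -1.54854779e-05]), 'contact_force': array([ 0.06174   , -0.34712387, -0.5613818 ]), 'wrist_torque': array([ 0.01856911, -0.04505149,  0.03717912]), 'finger_force': 0.0, 'opening': 0.9970369641301098}
```

View pics/top0.png

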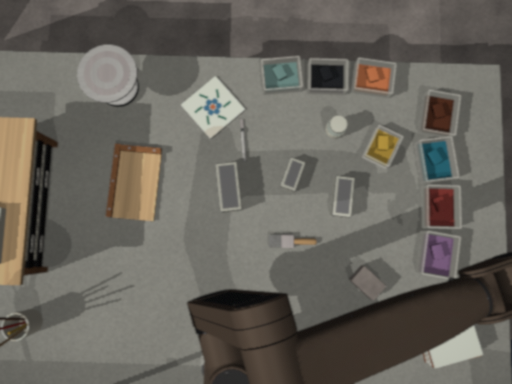

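View pics/scene0.png

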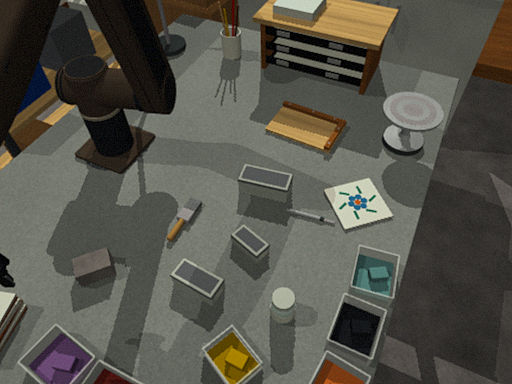

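The top view shows the large tub at about (229,187), small at (293,174), medium at (344,196), the board at (135,182) with its corner near (120,150), the knife at (243,140) and the brush at (295,241). The scene view matches the detections. Next I'll fit box models to the masks in both cameras.

```bash
cat > h.py <<'E'
from plant import get_state, viewer
import cv2,numpy as np
from scipy.optimize import minimize
from scipy.spatial.transform import Rotation as R
D=dict(tub_large=(.150,.066,.060),tub_medium=(.124,.058,.048),tub_small=(.098,.050,.038))
def box(x0,x1,y0,y1,z0,z1): return np.array([[x,y,z] for x in(x0,x1) for y in(y0,y1) for z in(z0,z1)])
def parts(n,z=0):
    if n=="board": return [box(-.018,.217,-.018,.132,0,.012),box(-.018,.217,-.018,0,0,.027),box(-.018,0,0,.130,0,.027)]
    l,w,h=D[n]; return [box(-l/2,l/2,-w/2,w/2,z,z+h)]
def proj(c,P):
    p=viewer.camera_params(c); f=192/np.tan(np.radians(p["fov_y"]/2))
    q=R.from_quat(p["attitude"]).inv().apply(P-p["xyz"])
    return np.c_[p["cx"]+f*q[:,0]/-q[:,2], p["cy"]-f*q[:,1]/-q[:,2]]
def ray(c,uv,z):
    p=viewer.camera_params(c); f=192/np.tan(np.radians(p["fov_y"]/2))
    d=R.from_quat(p["attitude"]).apply([(uv[0]-p["cx"])/f,-(uv[1]-p["cy"])/f,-1]); return p["xyz"]+d*(z-p["xyz"][2])/d[2]
def place(B,v):
    c,s=np.cos(v[2]),np.sin(v[2]); return np.c_[v[0]+c*B[:,0]-s*B[:,1],v[1]+s*B[:,0]+c*B[:,1],B[:,2]]
def render(c,n,v,z=0):
    m=np.zeros((384*2,512*2),np.uint8)
    for B in parts(n,z):
        hl=cv2.convexHull(((proj(c,place(B,v))+.5)*2-.5).astype(np.float32))
        cv2.fillPoly(m,[np.round(hl*16).astype(np.int32)],255,cv2.LINE_AA,4)
    return cv2.resize(m,(512,384),interpolation=cv2.INTER_AREA)/255.
def fit(n,v0,z=0,cams=("scene","top"),shoot=True):
    M={}
    for c in cams:
        if shoot: viewer.read_camera(c)
        r=viewer.outline_of(c,n)
        pr=proj(c,np.array([[v0[0],v0[1],z+.02]]))[0]
        r=[a for a in r if np.linalg.norm(np.argwhere(a["mask"]).mean(0)[::-1]-pr)<35]
        if r: M[c]=r[0]["mask"].astype(float)
        else: print(n,c,"missed")
    out={}
    for cs in [[c] for c in M]+([list(M)] if len(M)>1 else []):
        cost=lambda v:sum(np.abs(cv2.GaussianBlur(render(c,n,v,z)-M[c],(0,0),1)).sum() for c in cs)
        v=np.array(v0,float)
        for s in (.02,.005,.003):
            S=np.vstack([v]+[v+d for d in np.diag([s,s,s*10])])
            v=minimize(cost,v,method="Nelder-Mead",options=dict(initial_simplex=S,xatol=1e-5,fatol=.05,maxiter=150)).x
        print(n,"+".join(cs),"xy",v[:2].round(4),"yaw",np.degrees(v[2]).round(2),"cost",round(cost(v),1),"area",[int(M[c].sum()) for c in cs])
        out["+".join(cs)]=v
    return out
def tcp():
    s=get_state(); yaw=np.degrees(np.arctan2(*R.from_quat(s["tcp_rot"]).as_matrix()[1::-1,0])); return s["eef_pos"],yaw
def go(x,y,z,yaw):
    """total shift along tool axes (at present yaw) and spin (tool z down: spin=-dyaw)"""
    p,w=tcp(); d=np.array([x,y,z])-p; a=np.radians(w); c,s=np.cos(a),np.sin(a)
    print("tcp",p.round(4),"yaw",round(w,2),"tool shift",np.round([c*d[0]+s*d[1], s*d[0]-c*d[1], -d[2]],4),"spin",round(-(yaw-w),2))
E
python3 - <<'E'
from h import *
for c in("scene","top"):viewer.read_camera(c)
for n,uv,z,yaw in (("tub_large",(229,187),.06,0),("tub_medium",(344,196),.05,0),("tub_small",(293,174),.04,-.4),("board",(120.6,149.5),.012,3.05)):
    g=ray("top",uv,z); print(n,"guess",g.round(3)); 
    if n!="board": fit(n,[g[0],g[1],yaw],shoot=False)
    else:
        print("scene corner",ray("scene",(336.9,127.1),.012).round(3))
        try: fit(n,[g[0],g[1],yaw],shoot=False)
        except Exception as e: print(e)
E
```

```text
tub_large guess [0.53  0.034 0.06 ]
tub_large scene xy [0.5316 0.0373] yaw 10.09 cost 126.5 area [1487]
tub_large top xy [0.5326 0.037 ] yaw 8.53 cost 90.6 area [1022]
tub_large scene+top xy [0.5323 0.0373] yaw 9.99 cost 218.0 area [1487, 1022]
tub_medium guess [ 0.513 -0.324  0.05 ]
tub_medium scene xy [ 0.5108 -0.3206] yaw -6.1 cost 77.9 area [1476]
tub_medium top xy [ 0.5133 -0.3195] yaw -5.79 cost 31.5 area [895]
tub_medium scene+top xy [ 0.5134 -0.3206] yaw -6.28 cost 123.2 area [1476, 895]
tub_small guess [ 0.579 -0.165  0.04 ]
tub_small scene xy [ 0.5814 -0.1628] yaw -22.11 cost 68.0 area [831]
tub_small top xy [ 0.5813 -0.1638] yaw -19.86 cost 18.0 area [562]
tub_small scene+top xy [ 0.5822 -0.1638] yaw -19.9 cost 87.9 area [831, 562]
board guess [0.647 0.389 0.012]
scene corner [0.641 0.379 0.012]
board top missed
board scene xy [0.6447 0.3917] yaw 176.7 cost 78.7 area [2471]
```

```bash
python3 -m handwheel '[[[0.0854,0.0275,-0.0264,0,0],[0.0854,0.0275,-0.0264,0,0],[0.0854,0.0275,-0.0264,0,0],[0.0854,0.0275,-0.0264,0,0],[0.0854,0.0275,-0.0264,0,0],[0.0854,0.0275,-0.0264,0,0],[0.0854,0.0275,-0.0264,0,0],[0.0854,0.0275,-0.0264,0,0],[0.0854,0.0275,-0.0264,0,0],[0.0854,0.0275,-0.0264,0,0],[0.0854,0.0275,-0.0264,0,0],[0.0854,0.0275,-0.0264,0,0]]]' 30
python3 -m handwheel '[[[0.0854,0.0275,-0.0264,0.01,0],[0.0854,0.0275,-0.0264,0.01,0],[0.0854,0.0275,-0.0264,0.01,0],[0.0854,0.0275,-0.0264,0.01,0],[0.0854,0.0275,-0.0264,0.01,0],[0.0854,0.0275,-0.0264,0.01,0],[0.0854,0,0,0.01,5.5],[0.0854,0,0,0.01,5.5],[0.0854,0,0,0.01,5.4],[0.0854,0,0,0,0]]]'
python3 - <<'E'
from h import *
go(.532,.037,.018,9.5)
for c in("scene","top"):viewer.read_camera(c)
fit("board",[.645-.1,.392-.06,3.05],shoot=False) if 0 else None
for c in("scene","top"):
    for r in viewer.outline_of(c,"board")[:2]: print(c,r["confidence"],np.round(r["extent"],3),r["mask"].sum())
im=viewer.read_camera("top"); cv2.imwrite("pics/b.png",cv2.resize(im[120:250,90:260],None,fx=4,fy=4))
E
```

```text
time: 2.0
eef_pos: [0.4536, -0.1764, 0.2317]
tcp_rot: [0.975, 0.224, 0.0, 0.0]
contact_force: [-0.5, -0.1, 0.8]
opening: 1.002
finger_force: 0.0
time: 2.83
eef_pos: [0.5311, 0.037, 0.1391]
tcp_rot: [0.997, 0.082, -0.002, -0.0]
contact_force: [-1.4, 0.1, -1.0]
opening: 0.994
finger_force: 0.0
tcp [0.5311 0.037  0.1391] yaw 9.44 tool shift [0.0009 0.0002 0.1211] spin -0.06
scene 0.89 [0.532 0.262 0.148 0.138] 2326
scene 0.54 [0.333 0.673 0.113 0.117] 1418
top 0.77 [0.199 0.382 0.111 0.196] 3568
```

View pics/b.png

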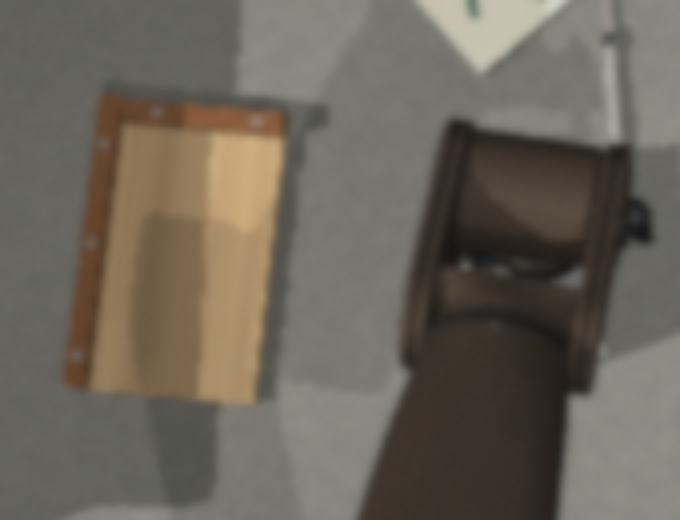

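The crop shows the board's inner corner near full-image (120,150.5) and the inner end of the long batten near (112.5,217). The arm is over the large tub. I'll descend and grip, then fix the board pose.

```bash
python3 -m handwheel '[[[0.0854,0.0009,0,0.03,0],[0.0854,0,0,0.03,0],[0.0854,0,0,0.03,0],[0.0854,0,0,0.02,0],[0.0854,0,0,0.011,0],[0.0854,0,0,0,0],[0.06,0,0,0,0],[0.06,0,0,0,0],[0.06,0,0,0,0],[0.06,0,0,0,0],[0.06,0,0,0,0],[0.06,0,0,0,0]]]' 30
sed -i 's/<35\]/<55]/' h.py
python3 - <<'E'
from h import *
a=ray("top",(120,150.5),.012);b=ray("top",(112.5,217),.012);e=b-a
print("edge",a.round(4),b.round(4),np.degrees(np.arctan2(e[1],e[0])),np.linalg.norm(e))
for c in("scene","top"):
    p=viewer.camera_params(c)
    viewer.read_camera(c)
    for r in viewer.pinpoint(c,"corner")[:1]: u=np.array(r["xy"])*[512,384];print(c,u,ray(c,u,.012).round(4))
fit("board",[.645,.39,3.05],shoot=False)
go(.532,.037,.018,9.5); s=get_state(); print(s["opening"]*.0854,s["finger_force"],s["contact_force"])
E
```

```text
time: 4.08
eef_pos: [0.5352, 0.0364, 0.0224]
tcp_rot: [0.997, 0.083, 0.002, 0.0]
contact_force: [-0.4, 1.1, 6.1]
opening: 0.768
finger_force: 36.8
edge [0.6438 0.3908 0.012 ] [0.4294 0.4011 0.012 ] 177.23981678558204 0.2145877072212399
scene [336.4864 128.4864] [0.6419 0.372  0.012 ]
top [122.7776 149.6832] [0.6467 0.382  0.012 ]
board scene xy [0.6524 0.3936] yaw 177.41 cost 494.3 area [2048]
board top xy [0.6436 0.392 ] yaw 176.64 cost 154.1 area [3580]Traceback (most recent call last):
  File "<stdin>", line 8, in <module>
  File "h.py", line 40, in fit
    v=minimize(cost,v,method="Nelder-Mead",options=dict(initial_simplex=S,xatol=1e-5,fatol=.05,maxiter=150)).x
      ~~~~~~~~^^^^^^^^^^^^^^^^^^^^^^^^^^^^^^^^^^^^^^^^^^^^^^^^^^^^^^^^^^^^^^^^^^^^^^^^^^^^^^^^^^^^^^^^^^^^^^
    res = _minimize_neldermead(fun, x0, args, callback, bounds=bounds,
                               **options)
    fsim[j] = func(sim[j])
              ~~~~^^^^^^^^
    fx = function(np.copy(x), *(wrapper_args + args))
  File "h.py", line 36, in <lambda>
    cost=lambda v:sum(np.abs(cv2.GaussianBlur(render(c,n,v,z)-M[c],(0,0),1)).sum() for c in cs)
                  ~~~^^^^^^^^^^^^^^^^^^^^^^^^^^^^^^^^^^^^^^^^^^^^^^^^^^^^^^^^^^^^^^^^^^^^^^^^^^
  File "h.py", line 36, in <genexpr>
    cost=lambda v:sum(np.abs(cv2.GaussianBlur(render(c,n,v,z)-M[c],(0,0),1)).sum() for c in cs)
                                              ~~~~~~^^^^^^^^^
  File "h.py", line 22, in render
    hl=cv2.convexHull(((proj(c,place(B,v))+.5)*2-.5).astype(np.float32))
                        ~~~~^^^^^^^^^^^^^^
  File "h.py", line 11, in proj
    p=viewer.camera_params(c); f=192/np.tan(np.radians(p["fov_y"]/2))
ValueError: time passes only in moves, steps and waits
```

```bash
python3 - <<'E'
s=open('h.py').read()
s=s.replace("def box(","CP={c:viewer.camera_params(c) for c in('scene','top')}\ndef box(",1)
s=s.replace('p=viewer.camera_params(c)','p=CP[c]');open('h.py','w').write(s)
E
python3 -m handwheel '[[[0.06,0,0,-0.02,0],[0.06,0,0,-0.02,0],[0.06,0,0,-0.02,0],[0.06,0,0,0,0],[0.06,0,0,0,0]]]' 30
python3 - <<'E'
from h import *
go(.558,.353,.08,-3.1); s=get_state(); print(s["opening"]*.0854,s["finger_force"],s["contact_force"])
print(R.from_quat(s["tcp_rot"]).as_matrix()[:,2])
fit("tub_large",[.535,.037,.17],z=.06)
E
```

```text
time: 4.8
eef_pos: [0.5337, 0.0364, 0.0806]
tcp_rot: [0.997, 0.083, 0.001, 0.0]
contact_force: [-0.4, -0.6, -4.8]
opening: 0.768
finger_force: 36.3
tcp [0.5337 0.0364 0.0806] yaw 9.5 tool shift [ 0.0762 -0.3083  0.0006] spin 12.6
0.06562587666391242 36.2879741191864 [-0.43098043 -0.59533359 -4.78175043]
[ 1.68768335e-03 -5.40986883e-04 -9.99998430e-01]
tub_large top missed
tub_large scene xy [0.5327 0.0349] yaw 9.9 cost 474.4 area [1276]
```

```bash
python3 -m handwheel '[[[0.06,0.0085,-0.0343,0,0],[0.06,0.0085,-0.0343,0,0],[0.06,0.0085,-0.0343,0,0],[0.06,0.0085,-0.0343,0,0],[0.06,0.0085,-0.0343,0,0],[0.06,0.0085,-0.0343,0,0],[0.06,0.0085,-0.0343,0,0],[0.06,0.0085,-0.0343,0,0],[0.06,0.0085,-0.0343,0,6.3],[0.06,0,0,0,6.3],[0.06,0,0,0,0],[0.06,0,0,0,0]]]' 30
python3 - <<'E'
from h import *
go(.5676,.3626,.034,-3.1)
fit("tub_large",[.556,.353,-.05],z=.058)
cv2.imwrite("pics/s2.png",cv2.resize(viewer.read_camera("scene")[50:200,220:420],None,fx=4,fy=4))
E
```

```text
time: 6.0
eef_pos: [0.5569, 0.3532, 0.0782]
tcp_rot: [1.0, -0.025, -0.002, 0.001]
contact_force: [0.1, -0.5, -4.9]
opening: 0.769
finger_force: 36.7
tcp [0.5569 0.3532 0.0782] yaw -2.9 tool shift [ 0.0102 -0.0099  0.0442] spin 0.2
tub_large scene xy [0.5561 0.3508] yaw -3.67 cost 360.9 area [1008]
tub_large top xy [0.5587 0.314 ] yaw 8.32 cost 992.2 area [405]
tub_large scene+top xy [0.5567 0.3499] yaw -2.13 cost 1394.5 area [1008, 405]
```

View pics/s2.png

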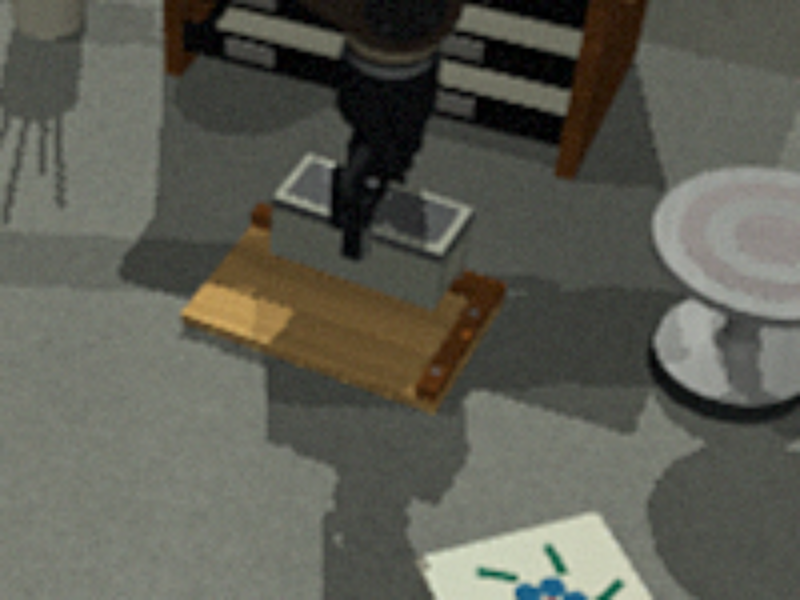

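The scene crop shows the tub held level above the board, just inside both battens, with its finger above batten height. I'll lower it and then push.

```bash
python3 -m handwheel '[[[0.06,0,0,0.02,0.2],[0.06,0,0,0.015,0],[0.06,0,0,0.006,0],[0.06,0,0,0.002,0],[0.06,0,0,0.001,0],[0.06,0,0,0,0]]]' 30
python3 -m handwheel '[[[0.06,0.004,0,0,0],[0.06,0.004,0,0,0],[0.06,0.002,0,0,0],[0.06,0.001,0,0,0],[0.06,0,0,0,0],[0.06,0,0,0,0]]]' 30
python3 -m handwheel '[[[0.06,0,-0.004,0,0],[0.06,0,-0.004,0,0],[0.06,0,-0.002,0,0],[0.06,0,-0.001,0,0],[0.06,0,0,0,0],[0.06,0,0,0,0]]]' 30
```

```text
time: 6.75
eef_pos: [0.5584, 0.3537, 0.0365]
tcp_rot: [1.0, -0.029, 0.0, -0.0]
contact_force: [0.6, -0.8, -4.4]
opening: 0.768
finger_force: 36.8
time: 7.25
eef_pos: [0.5677, 0.3533, 0.0366]
tcp_rot: [1.0, -0.029, -0.002, 0.0]
contact_force: [-5.8, 0.5, -0.8]
opening: 0.77
finger_force: 36.8
time: 7.75
eef_pos: [0.5686, 0.362, 0.0357]
tcp_rot: [1.0, -0.027, -0.002, 0.003]
contact_force: [-4.3, -7.5, -2.1]
opening: 0.77
finger_force: 36.2
```

```bash
python3 -m handwheel '[[[0.06,0,0,0.0015,0],[0.06,0,0,0.0015,0],[0.06,0,0,0,0],[0.06,0,0,0,0]]]' 30
python3 -m handwheel '[[[0.06,0.0015,0,0,0],[0.06,0.0015,0,0,0],[0.06,0,0,0,0],[0.06,0,0,0,0]]]' 30
python3 -m handwheel '[[[0.06,0,-0.001,0,0],[0.06,0,-0.001,0,0],[0.06,0,0,0,0],[0.06,0,0,0,0]]]' 30
```

```text
time: 8.08
eef_pos: [0.5683, 0.362, 0.0349]
tcp_rot: [1.0, -0.027, -0.003, 0.003]
contact_force: [-11.3, -9.5, 7.3]
opening: 0.771
finger_force: 37.1
time: 8.42
eef_pos: [0.5686, 0.3619, 0.0346]
tcp_rot: [1.0, -0.029, -0.006, 0.004]
contact_force: [-18.8, -9.9, 12.1]
opening: 0.77
finger_force: 32.8
time: 8.75
eef_pos: [0.5685, 0.362, 0.0347]
tcp_rot: [1.0, -0.029, -0.007, 0.006]
contact_force: [-19.6, -15.5, 14.4]
opening: 0.767
finger_force: 33.5
```

```bash
python3 -m handwheel '[[[0.06,-0.0025,0.0015,-0.0015,0],[0.06,0,0,0,0],[0.06,0,0,0,0]]]' 30
python3 -m handwheel '[[[0.0854,0,0,0,0],[0.0854,0,0,0,0],[0.0854,0,0,0,0],[0.0854,0,0,0,0],[0.0854,0,0,0,0],[0.0854,0,0,-0.02,0],[0.0854,0,0,-0.03,0],[0.0854,0,0,-0.03,0],[0.0854,0,0,-0.03,0],[0.0854,0,0,0,0]]]' 30
python3 - <<'E'
from h import *
fit("tub_large",[.567,.362,-.05],z=.012)
a=ray("top",(120,150.5),.012)
im=viewer.read_camera("scene")[80:180,240:370]; cv2.imwrite("pics/s3.png",cv2.resize(im,None,fx=6,fy=6,interpolation=cv2.INTER_CUBIC))
go(.513,-.320,.1,-6)
E
```

```text
time: 9.0
eef_pos: [0.569, 0.3626, 0.0351]
tcp_rot: [1.0, -0.028, -0.002, 0.003]
contact_force: [-6.8, -7.1, 1.3]
opening: 0.768
finger_force: 35.5
time: 9.83
eef_pos: [0.5745, 0.3666, 0.1539]
tcp_rot: [1.0, -0.029, 0.007, -0.003]
contact_force: [0.9, 0.2, 1.7]
opening: 0.999
finger_force: 0.0
tub_large scene xy [0.5656 0.363 ] yaw -2.88 cost 102.1 area [1187]
tub_large top xy [0.5677 0.3558] yaw 0.84 cost 590.4 area [753]
tub_large scene+top xy [0.5674 0.3609] yaw -2.82 cost 704.9 area [1187, 753]
tcp [0.5692 0.364  0.1428] yaw -3.31 tool shift [-0.0166  0.6861  0.0428] spin 2.69
```

View pics/s3.png

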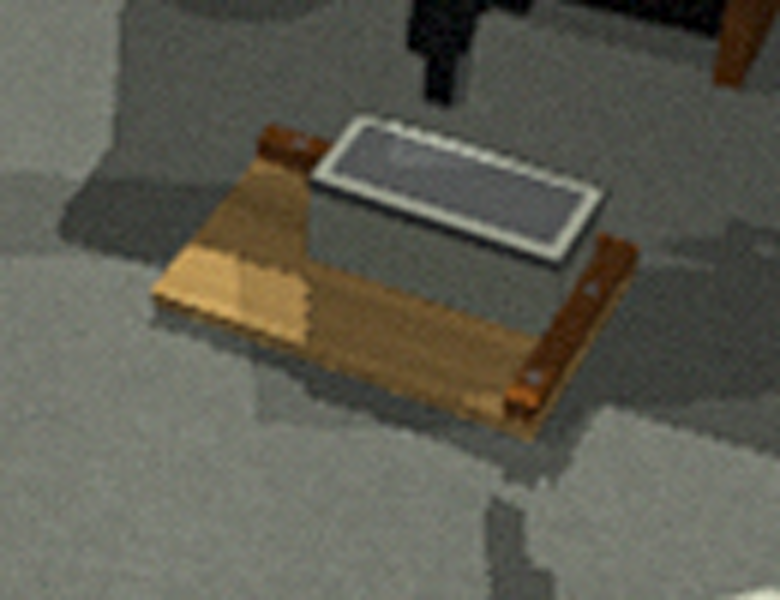

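The crop shows the large tub flush against both battens and released. On to the medium tub.

```bash
python3 -m handwheel '[[[0.0854,-0.001,0.0404,0,0],[0.0854,-0.001,0.0404,0,0],[0.0854,-0.001,0.0404,0,0],[0.0854,-0.001,0.0404,0,0],[0.0854,-0.001,0.0404,0,0],[0.0854,-0.001,0.0404,0,0],[0.0854,-0.001,0.0404,0,0],[0.0854,-0.001,0.0404,0,0],[0.0854,-0.001,0.0404,0,0],[0.0854,-0.001,0.0404,0,0],[0.0854,-0.001,0.0404,0,0],[0.0854,-0.001,0.0404,0,0]]]' 30
python3 -m handwheel '[[[0.0854,-0.001,0.0404,0,0],[0.0854,-0.001,0.0404,0,0],[0.0854,-0.001,0.0404,0,0],[0.0854,-0.001,0.0404,0,0],[0.0854,-0.0006,0.0400,0,0],[0.0854,0,0,0.01,2.7],[0.0854,0,0,0.01,0],[0.0854,0,0,0,0]]]' 30
python3 - <<'E'
from h import *
go(.513,-.320,.014,-6)
fit("tub_large",[.567,.362,-.05],z=.012)
fit("board",[.644,.391,3.08],cams=("top",))
fit("tub_medium",[.513,-.32,-.1],cams=("scene",))
E
```

```text
time: 11.08
eef_pos: [0.5287, -0.1203, 0.143]
tcp_rot: [1.0, -0.029, -0.001, -0.001]
contact_force: [0.8, 0.3, -0.5]
opening: 0.999
finger_force: 0.0
time: 11.75
eef_pos: [0.5116, -0.3181, 0.1202]
tcp_rot: [0.999, -0.052, -0.003, -0.003]
contact_force: [-0.4, 1.1, -0.5]
opening: 1.0
finger_force: 0.0
tcp [ 0.5116 -0.3181  0.1202] yaw -6.01 tool shift [0.0015 0.0017 0.1062] spin -0.01
tub_large scene xy [0.5652 0.3619] yaw -5.85 cost 97.5 area [1195]
tub_large top xy [0.5657 0.3628] yaw -3.87 cost 98.7 area [1246]
tub_large scene+top xy [0.5662 0.3638] yaw -4.65 cost 196.3 area [1195, 1246]
board top xy [0.6454 0.3911] yaw 176.7 cost 1444.8 area [2261]
tub_medium scene xy [ 0.5155 -0.3205] yaw -7.08 cost 201.1 area [1341]
```

```bash
python3 -m handwheel '[[[0.0854,0.0015,0.0015,0.03,0],[0.0854,0,0,0.03,0],[0.0854,0,0,0.03,0],[0.0854,0,0,0.016,0],[0.0854,0,0,0,0],[0.05,0,0,0,0],[0.05,0,0,0,0],[0.05,0,0,0,0],[0.05,0,0,0,0],[0.05,0,0,0,0],[0.05,0,0,0,0],[0.05,0,0,0,0]]]' 30
python3 -m handwheel '[[[0.05,0,0,-0.03,0],[0.05,0,0,-0.04,0],[0.05,0,0,-0.04,0],[0.05,0,0,-0.04,0],[0.05,0,0,0,0],[0.05,0,0,0,0]]]' 30
python3 - <<'E'
from h import *
p=tcp()[0]
fit("tub_medium",[.514,-.32,-.1],z=.15,cams=("scene",))
go(.5665,.3627,.18,-3.1)
E
```

```text
time: 13.15
eef_pos: [0.5168, -0.3224, 0.0213]
tcp_rot: [0.999, -0.052, 0.002, 0.001]
contact_force: [0.7, 1.7, 5.7]
opening: 0.671
finger_force: 37.0
time: 13.65
eef_pos: [0.5162, -0.3226, 0.1716]
tcp_rot: [0.999, -0.052, 0.002, 0.002]
contact_force: [-0.2, 0.2, -6.1]
opening: 0.673
finger_force: 36.0
tub_medium scene xy [ 0.5127 -0.3185] yaw -11.72 cost 808.9 area [1142]
tcp [ 0.5136 -0.3202  0.1659] yaw -6.01 tool shift [-0.019  -0.6847 -0.0141] spin -2.91
```

```bash
python3 -m handwheel '[[[0.05,-0.001,-0.0403,0,0],[0.05,-0.001,-0.0403,0,0],[0.05,-0.001,-0.0403,0,0],[0.05,-0.001,-0.0403,0,0],[0.05,-0.001,-0.0403,0,0],[0.05,-0.001,-0.0403,0,0],[0.05,-0.001,-0.0403,0,0],[0.05,-0.001,-0.0403,0,0],[0.05,-0.001,-0.0403,0,0],[0.05,-0.001,-0.0403,0,0],[0.05,-0.001,-0.0403,0,0],[0.05,-0.001,-0.0403,0,0]]]' 30
python3 -m handwheel '[[[0.05,-0.001,-0.0403,0,0],[0.05,-0.001,-0.0403,0,0],[0.05,-0.001,-0.0403,0,0],[0.05,-0.001,-0.0403,0,0],[0.05,-0.001,-0.0400,0,0],[0.05,0,0,0.02,-2.9],[0.05,0,0,0.02,0],[0.05,0,0,0,0],[0.05,0,0,0,0],[0.05,0,0,0,0]]]' 30
python3 - <<'E'
from h import *
p=tcp()[0]
fit("tub_medium",[.566,.362,-.05],z=p[2]-.0205,cams=("scene",))
go(.5675,.3627,.0945,-3.1)
im=viewer.read_camera("scene")[80:180,240:370]; cv2.imwrite("pics/s4.png",cv2.resize(im,None,fx=6,fy=6,interpolation=cv2.INTER_CUBIC))
E
```

```text
time: 14.75
eef_pos: [0.5513, 0.1623, 0.1644]
tcp_rot: [0.999, -0.052, -0.004, 0.001]
contact_force: [2.4, -0.0, -4.8]
opening: 0.677
finger_force: 36.2
time: 15.58
eef_pos: [0.5694, 0.3605, 0.127]
tcp_rot: [1.0, -0.028, -0.001, 0.001]
contact_force: [0.0, -0.1, -4.4]
opening: 0.676
finger_force: 36.5
tub_medium scene xy [0.5679 0.3599] yaw 6.94 cost 387.9 area [599]
tcp [0.5708 0.3609 0.1297] yaw -3.17 tool shift [-0.0034 -0.0016  0.0352] spin -0.07
```

View pics/s4.png

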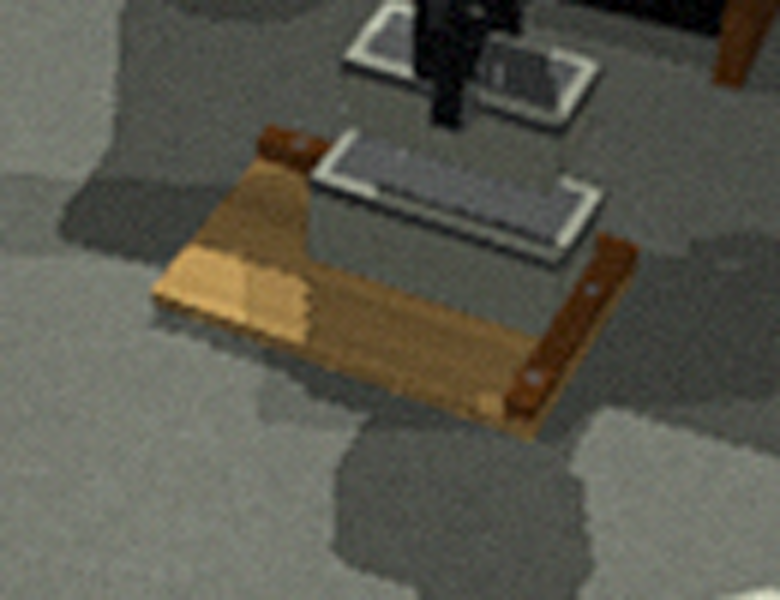

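The crop shows the medium tub held level and roughly centred above the large one; its lid corners are at crop (345,65), (560,128) and (600,68). I'll back-project these, along with the large lid's corners.

```bash
python3 - <<'E'
from h import *
z=tcp()[0][2]-.0205
f=lambda u,z:ray("scene",(u[0]/6+240-.4,u[1]/6+80-.4),z)
def c(L,l,w,z):
    a,b,d=[f(u,z) for u in L]; e=b-a; print("len",np.linalg.norm(e),np.linalg.norm(d-b),"yaw",np.degrees(np.arctan2(e[1],e[0])),"centre",((a+d)/2)[:2])
c([(345,65),(560,128),(600,68)],0,0,z+.048)
c([(313,178),(557,258),(603,186)],0,0,.072)
go(.5675,.3627,.0945,-3.1)
E
```

```text
len 0.11937026225086038 0.05536299615814348 yaw -1.598630847121231 centre [0.56896169 0.35366377]
len 0.14470605037238574 0.06678509837840205 yaw -2.951247114146645 centre [0.56508908 0.36385002]
tcp [0.5711 0.3611 0.1303] yaw -3.17 tool shift [-0.0037 -0.0014  0.0358] spin -0.07
```

```bash
python3 -m handwheel '[[[0.05,-0.003,-0.0014,0.012,0],[0.05,0,0,0.012,0],[0.05,0,0,0.005,0],[0.05,0,0,0.002,0],[0.05,0,0,0.001,0],[0.05,0,0,0,0],[0.05,0,0,0,0],[0.05,0,0,0,0]]]' 30
python3 - <<'E'
from h import *
go(.5675,.3627,.0925,-3.1)
print(get_state()["contact_force"])
E
```

```text
time: 16.4
eef_pos: [0.5677, 0.3631, 0.0975]
tcp_rot: [1.0, -0.027, 0.001, -0.0]
contact_force: [-0.5, 0.4, -5.4]
opening: 0.67
finger_force: 36.5
tcp [0.5677 0.3631 0.0975] yaw -3.12 tool shift [-0.0002  0.0004  0.005 ] spin -0.02
[-0.51270072  0.44931101 -5.40168065]
```

```bash
python3 -m handwheel '[[[0.05,0,0,0.0015,0],[0.05,0,0,0.0015,0],[0.05,0,0,0,0],[0.05,0,0,0,0]]]' 30
python3 -m handwheel '[[[0.05,0,0,0.001,0],[0.05,0,0,0.001,0],[0.05,0,0,0,0],[0.05,0,0,0,0]]]' 30
```

```text
time: 16.73
eef_pos: [0.5671, 0.3628, 0.0937]
tcp_rot: [1.0, -0.027, -0.0, 0.0]
contact_force: [0.6, -0.1, -6.6]
opening: 0.671
finger_force: 36.5
time: 17.07
eef_pos: [0.5674, 0.363, 0.0933]
tcp_rot: [1.0, -0.027, 0.0, 0.0]
contact_force: [-3.7, -1.5, 5.0]
opening: 0.674
finger_force: 37.6
```

```bash
python3 -m handwheel '[[[0.05,0,0,-0.0005,0],[0.0854,0,0,0,0],[0.0854,0,0,0,0],[0.0854,0,0,0,0],[0.0854,0,0,0,0],[0.0854,0,0,-0.02,0],[0.0854,0,0,-0.03,0],[0.0854,0,0,-0.03,0],[0.0854,0,0,0,0],[0.0854,0,0,0,0]]]' 30
python3 - <<'E'
from h import *
go(.5817,-.1635,.12,-20.3)
fit("tub_medium",[.566,.362,-.05],z=.072,cams=("scene",))
fit("tub_small",[.5817,-.1635,-.35])
E
```

```text
time: 17.9
eef_pos: [0.5691, 0.3637, 0.1758]
tcp_rot: [1.0, -0.027, 0.003, -0.002]
contact_force: [0.3, 0.9, -0.2]
opening: 0.999
finger_force: 0.0
tcp [0.5691 0.3637 0.1758] yaw -3.11 tool shift [0.0412 0.5257 0.0558] spin 17.19
tub_medium scene xy [0.5642 0.3627] yaw 0.61 cost 82.8 area [868]
tub_small scene xy [ 0.5791 -0.1634] yaw -19.82 cost 69.2 area [834]
tub_small top xy [ 0.5812 -0.1627] yaw -18.29 cost 23.7 area [531]
tub_small scene+top xy [ 0.5797 -0.163 ] yaw -19.34 cost 102.0 area [834, 531]
```

```bash
python3 -m handwheel '[[[0.0854,0.0032,0.0404,0,0],[0.0854,0.0032,0.0404,0,0],[0.0854,0.0032,0.0404,0,0],[0.0854,0.0032,0.0404,0,0],[0.0854,0.0032,0.0404,0,0],[0.0854,0.0032,0.0404,0,0],[0.0854,0.0032,0.0404,0,0],[0.0854,0.0032,0.0404,0,0],[0.0854,0.0032,0.0404,0,0],[0.0854,0.0032,0.0404,0,0],[0.0854,0.0032,0.0404,0,0],[0.0854,0.0032,0.0404,0,0]]]' 30
python3 -m handwheel '[[[0.0854,0.0032,0.0404,0.02,0],[0.0854,0,0,0.02,5.6],[0.0854,0,0,0.02,5.6],[0.0854,0,0,0,5.5],[0.0854,0,0,0,0],[0.0854,0,0,0,0]]]' 30
python3 - <<'E'
from h import *
go(.581,-.163,.012,-19.8)
fit("tub_medium",[.566,.362,-.05],z=.072)
E
```

```text
time: 19.2
eef_pos: [0.5785, -0.1251, 0.1715]
tcp_rot: [1.0, -0.027, -0.001, -0.0]
contact_force: [-0.2, -0.2, 0.2]
opening: 1.001
finger_force: 0.0
time: 19.7
eef_pos: [0.5799, -0.1606, 0.1132]
tcp_rot: [0.985, -0.171, -0.001, -0.0]
contact_force: [-0.7, 0.7, -1.0]
opening: 1.002
finger_force: 0.0
tcp [ 0.5799 -0.1606  0.1132] yaw -19.68 tool shift [0.0018 0.0019 0.1012] spin 0.12
tub_medium scene xy [0.5653 0.3616] yaw -0.45 cost 78.2 area [878]
tub_medium top xy [0.5642 0.3633] yaw -4.76 cost 50.9 area [1004]
tub_medium scene+top xy [0.5656 0.3629] yaw -3.92 cost 132.2 area [878, 1004]
```

```bash
python3 -m handwheel '[[[0.0854,0.0015,0.0019,0.03,0],[0.0854,0,0,0.03,0],[0.0854,0,0,0.03,0],[0.0854,0,0,0.018,0],[0.0854,0,0,0,0],[0.04,0,0,0,0],[0.04,0,0,0,0],[0.04,0,0,0,0],[0.04,0,0,0,0],[0.04,0,0,0,0],[0.04,0,0,0,0],[0.04,0,0,0,0]]]' 30
python3 -m handwheel '[[[0.04,0,0,0,0],[0.04,0,0,0,0]]]' 30
python3 -m handwheel '[[[0.04,0,0,-0.03,0],[0.04,0,0,-0.04,0],[0.04,0,0,-0.04,0],[0.04,0,0,-0.04,0],[0.04,0,0,-0.04,0],[0.04,0,0,0,0],[0.04,0,0,0,0]]]' 30
python3 - <<'E'
from h import *
go(.5668,.363,.18,-3.1)
print(get_state()["contact_force"])
E
```

```text
time: 20.9
eef_pos: [0.5829, -0.1637, 0.0086]
tcp_rot: [0.985, -0.172, 0.002, 0.001]
contact_force: [-0.1, 1.2, 7.2]
opening: 0.58
finger_force: 33.5
time: 21.07
eef_pos: [0.5829, -0.1636, 0.0086]
tcp_rot: [0.985, -0.172, 0.002, 0.001]
contact_force: [-0.4, 0.8, 6.1]
opening: 0.583
finger_force: 33.5
time: 21.65
eef_pos: [0.5823, -0.1637, 0.1996]
tcp_rot: [0.985, -0.172, 0.003, 0.001]
contact_force: [0.0, -0.1, -3.4]
opening: 0.579
finger_force: 32.8
tcp [ 0.5823 -0.1637  0.1996] yaw -19.81 tool shift [-0.1931 -0.4902  0.0196] spin -16.71
[ 0.02538078 -0.12492682 -3.37532759]
```

```bash
python3 -m handwheel '[[[0.04,-0.0138,-0.035,0,0],[0.04,-0.0138,-0.035,0,0],[0.04,-0.0138,-0.035,0,0],[0.04,-0.0138,-0.035,0,0],[0.04,-0.0138,-0.035,0,0],[0.04,-0.0138,-0.035,0,0],[0.04,-0.0138,-0.035,0,0],[0.04,-0.0138,-0.035,0,0],[0.04,-0.0138,-0.035,0,0],[0.04,-0.0138,-0.035,0,0],[0.04,-0.0138,-0.035,0,0],[0.04,-0.0138,-0.035,0,0]]]' 30
python3 -m handwheel '[[[0.04,-0.0138,-0.035,0,0],[0.04,-0.0138,-0.035,0,0],[0.04,0,0,0.015,-5.6],[0.04,0,0,0.015,-5.6],[0.04,0,0,0.01,-5.5],[0.04,0,0,0,0],[0.04,0,0,0,0],[0.04,0,0,0,0]]]' 30
python3 - <<'E'
from h import *
p=tcp()[0]
go(.5672,.363,.1285,-3.3)
im=viewer.read_camera("scene")[60:160,240:370]; cv2.imwrite("pics/s5.png",cv2.resize(im,None,fx=6,fy=6,interpolation=cv2.INTER_CUBIC))
E
```

```text
time: 22.65
eef_pos: [0.5651, 0.2895, 0.192]
tcp_rot: [0.985, -0.172, -0.003, 0.002]
contact_force: [-0.1, 0.5, -2.5]
opening: 0.579
finger_force: 32.9
time: 23.32
eef_pos: [0.5648, 0.3631, 0.1548]
tcp_rot: [1.0, -0.028, -0.001, 0.0]
contact_force: [0.3, -0.9, -1.8]
opening: 0.579
finger_force: 33.0
tcp [0.5648 0.3631 0.1548] yaw -3.25 tool shift [ 0.0024 -0.      0.0263] spin 0.05
```

View pics/s5.png

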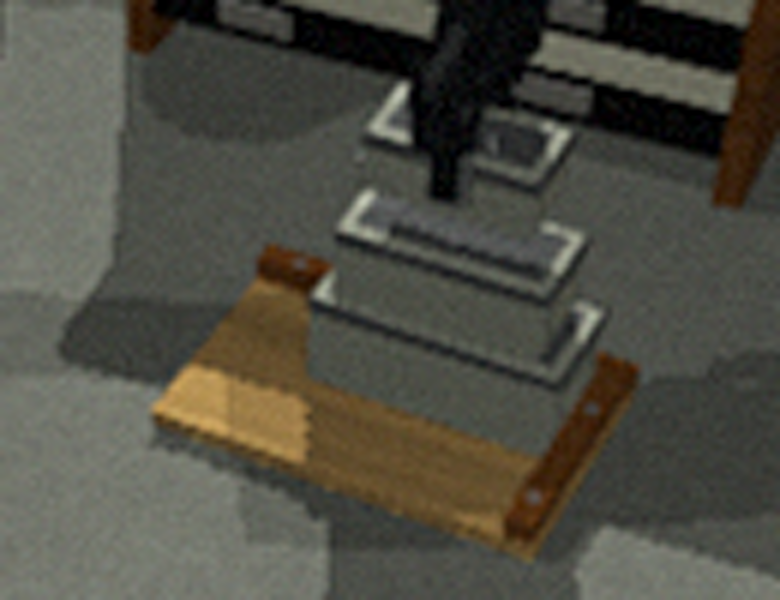

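The crop shows the medium tub sitting centred on the large one, with the small tub held level above it. Lowering now.

```bash
python3 -m handwheel '[[[0.04,0.002,0,0.012,0],[0.04,0,0,0.007,0],[0.04,0,0,0.002,0],[0.04,0,0,0.001,0],[0.04,0,0,0,0],[0.04,0,0,0,0]]]' 30
python3 -m handwheel '[[[0.04,0,0,0.001,0],[0.04,0,0,0.001,0],[0.04,0,0,0,0],[0.04,0,0,0,0]]]' 30
```

```text
time: 23.87
eef_pos: [0.5673, 0.3634, 0.134]
tcp_rot: [1.0, -0.027, 0.0, -0.0]
contact_force: [-0.2, 0.4, -1.8]
opening: 0.578
finger_force: 33.0
time: 24.2
eef_pos: [0.5672, 0.3634, 0.132]
tcp_rot: [1.0, -0.027, 0.0, -0.0]
contact_force: [1.0, 0.1, -2.2]
opening: 0.581
finger_force: 33.0
```

```bash
python3 -m handwheel '[[[0.04,0,0,0.001,0],[0.04,0,0,0.001,0],[0.04,0,0,0,0],[0.04,0,0,0,0]]]' 30
python3 -m handwheel '[[[0.04,0,0,0.001,0],[0.04,0,0,0.0005,0],[0.04,0,0,0,0],[0.04,0,0,0,0]]]' 30
```

```text
time: 24.53
eef_pos: [0.5671, 0.3634, 0.1297]
tcp_rot: [1.0, -0.027, -0.0, 0.0]
contact_force: [0.2, 0.1, -3.9]
opening: 0.58
finger_force: 33.0
time: 24.87
eef_pos: [0.5673, 0.3635, 0.1287]
tcp_rot: [1.0, -0.027, 0.0, -0.0]
contact_force: [-0.5, 0.2, -1.3]
opening: 0.581
finger_force: 33.1
```

```bash
python3 -m handwheel '[[[0.04,0,0,0.001,0],[0.04,0,0,0,0],[0.04,0,0,0,0]]]' 30
python3 -m handwheel '[[[0.0854,0,0,0,0],[0.0854,0,0,0,0],[0.0854,0,0,0,0],[0.0854,0,0,0,0],[0.0854,0,0,-0.02,0],[0.0854,0,0,-0.03,0],[0.0854,0,0,-0.03,0],[0.0854,0,0.03,-0.02,0],[0.0854,0,0.04,0,0],[0.0854,0,0.04,0,0],[0.0854,0,0.04,0,0],[0.0854,0,0.04,0,0]]]' 30
python3 -m handwheel '[[[0.0854,0,0.04,0,0],[0.0854,0,0.04,0,0],[0.0854,0,0,0,0],[0.0854,0,0,0,0]]]' 30
python3 - <<'E'
from h import *
for n,z in (("tub_large",.012),("tub_medium",.072),("tub_small",.12)): fit(n,[.566,.362,-.05],z=z)
a=viewer.read_camera("scene")[60:160,240:370]; b=viewer.read_camera("top")[120:230,90:190]
cv2.imwrite("pics/f.png",np.hstack([cv2.resize(a,(480,369)),cv2.resize(b,(320,369))]))
E
```

```text
time: 25.12
eef_pos: [0.5674, 0.3635, 0.1286]
tcp_rot: [1.0, -0.027, 0.0, -0.0]
contact_force: [-3.8, 0.3, 5.0]
opening: 0.58
finger_force: 33.7
time: 26.12
eef_pos: [0.5566, 0.1722, 0.2274]
tcp_rot: [1.0, -0.027, 0.0, -0.0]
contact_force: [0.7, -1.0, 0.5]
opening: 1.002
finger_force: 0.0
time: 26.45
eef_pos: [0.5527, 0.0917, 0.2274]
tcp_rot: [1.0, -0.029, 0.0, -0.0]
contact_force: [-0.4, 1.0, -0.6]
opening: 1.003
finger_force: 0.0
tub_large scene xy [0.5688 0.3577] yaw -0.12 cost 500.9 area [791]
tub_large top xy [0.5666 0.3614] yaw -4.94 cost 895.0 area [447]
tub_large scene+top xy [0.568  0.3614] yaw -2.69 cost 1404.0 area [791, 447]
tub_medium scene xy [0.564 0.364] yaw -0.51 cost 402.9 area [551]
tub_medium top xy [0.5646 0.3583] yaw -1.89 cost 700.7 area [344]
tub_medium scene+top xy [0.5653 0.3617] yaw -0.49 cost 1104.9 area [551, 344]
tub_small scene xy [0.5647 0.3622] yaw 1.14 cost 46.3 area [616]
tub_small top xy [0.5657 0.3636] yaw -0.69 cost 56.5 area [701]
tub_small scene+top xy [0.5647 0.3633] yaw -0.38 cost 108.3 area [616, 701]
```

View pics/f.png

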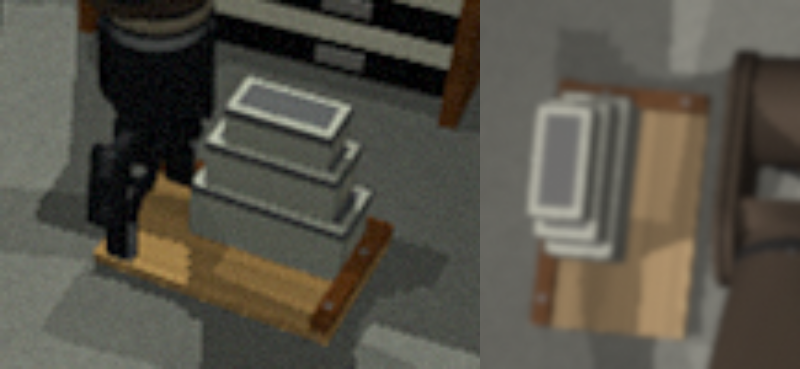

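The views show the three tubs stacked centred and square in the corner, flush against both battens, with the gripper clear. Small and medium are at about (0.565, 0.363), and the large one is at about (0.566, 0.363).

```bash
python3 -c "
from plant import sign_off
print(sign_off())"
```

```text
the job is handed in; nothing more can be done
None
```

The large tub is in the fence corner with the medium and small tubs stacked centred on it, all released. I handed the job in at about 27 s; `sign_off()` gave no verdict, so the result rests on my final camera check.

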